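# Weigh the solder reel

## Robot

A 6-joint arm with a two-finger parallel gripper is mounted at the origin on a cart in front of the work surface, level with it; the furniture and walls round the work are solid. World frame = base frame: x ahead of the robot, y to its left, z up, the work surface at z = 0. Lengths are in m, angles in degrees, forces in N, time in s.
With the tool pointing down it reaches from about 0.4 to 0.825 m from the base axis. Payload 7 kg.
Tool frame: the origin (TCP) lies on the centre line of the jaws, within the pads' length; the fingertips stand 19 mm ahead of it and the grasp point (between the pads) is the TCP (r.tip_extent is the distance from the TCP to the fingertips, in m); z points along the fingers, y is the line along which they close (so a half turn about z gives the same grasp; the last joint's range is limited). The gripper opens to 88 mm and grips with 3 to 60 N. Pads are 19 mm wide; open, the fingers measure 130 mm over their backs; the gripper's body (78 mm by 193 mm) begins 47 mm behind the grasp point.
Start: joints at [-47.378, 20.546, 0.682, 0, -70.136, -16.507], TCP at [0.297, -0.606, 0.246] pointing down, gripper open.
Joint ranges: [-176.03, 176.03], [-82.01, 121.73], [-58.28, 71.71], [-173.87, 95.51], [-174.79, -0.11], [-173.66, 173.66]. Speed limits (degrees/s): [136.94, 136.94, 172.46, 180, 180, 180].

## Interface

Orientations are given as [roll, pitch, yaw] about the fixed x, y, z axes, in that order (R = Rz(yaw) Ry(pitch) Rx(roll)).
In Python, from plant import r gives the robot as it stands. The module is installed in compiled form; this text tells all that it offers.
- The arm moves only by the tool jog_arm, never from a script. Its argument "deltas" is a list that holds one entry, the list of rows, each a list of 5 numbers: the opening, from -1 (shut) to 1 (fully open), then the shift along the world's x, y, z in cm, then the turn about the world's z in rad. In form: [[[claw, dx, dy, dz, turn], ...]]. A call has 1 to 8 rows; each row shifts and turns the commanded pose from where the row before left it; what a row does not reach is not made up. A row lasts 1/8 s, in which the tool goes at most 62.5 mm and 10.7 degrees, less where a joint would pass 70% of its speed; a pose out of reach is approached as far as the arm can. A call with a gripper value outside its range is refused whole. The fingers move at their own pace and stop on an object; "force" is the grip in N (left out, the last holds). Time passes only in rows, so rows that do not move let the fingers close. It gives the time, the measured TCP pose, the force, the opening and the grip force at its end, in the units of the state.
- r.get_state(): the state, without advancing time (a new reading comes with each control period).
- r.capture(name): name is "side" or "top" or "wrist"; returns the picture (480x640x3 uint8, blue, green, red); there is no depth.
- r.camera_info(name): a dict with "fx", "fy", "cx", "cy" (pixels), "view" (4x4, takes a point from world to camera coordinates). Camera axes: x right, y up, looking along -z (the intrinsics and any distortion apply to the point x, -y, -z); pixel columns grow to the right and rows downward; lengths in m; the calibration is good to about 2 mm. A picture is of the moment at which its call begins: read the wrist's pose just before it. camera_info takes no time and is no camera call; for the wrist camera it gives the pose at the moment of the call.
- r.close_job(): hands the job in; it is judged then, once.
The state is a dict: "time_s": time; "joints": joint angles; "qd": joint speeds; "joint_torque": joint torques, N m; "tcp_pos": TCP position; "eef_rot": TCP orientation; "contact_force": force on the tool from outside, world axes, zero at the start; "moment": the same for the moment, N m; "gripper_width": finger opening in m; "gripper_force": force on a finger pad.
Only numpy, scipy, OpenCV 4.12 (cv2) and the standard library are available. Lean on these libraries where they do the work, as an engineer would, in place of code of your own. Each camera call takes 0.05 s, during which the arm holds its last target. There are 200 camera calls.

## Task

Weigh the solder reel that lies on the roller stand: swing the scale's cover back until it stands upright or further and leave it open, then stand the reel on its flange in the middle of the round weighing pan, with no edge hanging over. Set it down gently, for the scale is delicate, and leave the jar, tape roll, cutters and tweezers where they are.

Things in the scene. Friction and masses are not known exactly. Their poses are not given: they have to be found in the camera images.
- spool: Solder reel, 0.17 to 0.31 kg: two flat blue flanges 54 mm in diameter, 3 mm thick, 36 mm over their outer faces, solder 43 mm in diameter between. Its z axis is the reel's axis, level at the start, when it rests loose on the stand's rollers and lifts straight out. Origin on one flange's outer face, 18 mm from spool_mid along the axis. It must end upright, either flange down.
- spool_mid (a point): Centre of the reel, on its axis midway between the flanges: 41 mm above the bench on the stand, 18 mm above what it stands on when upright. A grip over the two flange faces leaves a finger under the upright reel, so tip it onto a flange on the bench and re-take it across its 54 mm. Let go with its axis over 35 degrees from level, it tips onto the lower flange by itself.
- reel_stand: Low fixed roller stand of dark sheet steel, 92 x 47 mm; origin under its centre, y axis along the reel's axis. Two aluminium rollers (12 mm thick, 16 mm either side of the centre, axes 12 mm up) carry the reel; the cheeks at y = +-22 mm reach 22 mm up, above that the flange faces are free. The bench round x 0.48, y -0.035 stays free, 100 mm across, to set the reel down.
- scale: Fixed grey bench scale, 166 (x) x 116 (y) mm; origin under its base, display and buttons at the -x end (panel top 12 mm up, x from -81 to -33 mm), deck top 18 mm up behind. Pan centre at x = +22 mm; the cover's hinge axis runs along y at x = +78 mm, 22 mm up.
- pan_top (a point): Centre of the pan's top face: 28 mm above the bench, 10 mm above the deck round it. Its z axis points up.
- cover (a joint): Angle of the scale's black dust cover (104 x 108 mm, 20 mm deep): 0 shut, grows as the front edge rises and swings back, 1.9 fully open, leaning back behind the pan, its edge 115 mm high. It stays where it is left (about 1 N at the tab moves it) and starts between 0 and 0.3.
- cover_tab (a point): Grip point on the cover's pull tab, a tongue 16 mm wide (along the hinge line), 6 mm thick, 32 mm out from the middle of the cover's front edge; the point is 12 mm from its free end. Shut, it lies 128 mm in front of and 14 mm above the hinge axis, 36 mm above the bench, 24 mm above the panel.
- flux_jar: Bystander: small white screw-lid jar, 35 mm in diameter, 30 mm high; origin under its centre.
- kapton: Bystander: flat roll of amber tape, 58 mm in diameter, 12 mm high; origin under its centre.
- side_cutters: Bystander: black-handled side cutters lying open, 128 x 62 x 12 mm; origin under the centre.
- tweezers: Bystander: dark tweezers, 121 x 12 x 9 mm, lying along their own x axis; origin under the centre.
- pan: Round steel weighing pan of the scale, 70 mm in diameter, 4 mm thick; origin under its centre. It lies under the cover until that is open, and gives way 1 mm for every 3 N, 4 mm at most.

How it is judged (in metres and radians):
At the end, for the whole second after the job is handed in: The cover is open beyond 1.4 rad; the reel stands still and released on one flange on the pan, its axis within 0.06 rad of vertical and within 8 mm of the pan's centre (so that no edge of the 54 mm flange passes the edge of the 70 mm pan) (value of joint cover above 1.4 rad and horizontal distance between spool_mid and pan_top below 0.008 m and angle between the z axis of spool and the z axis of pan_top, either way round below 0.06 rad and z of spool_mid in the frame of pan_top between 0.0155 and 0.0205 m and contact force between spool and pan above 0.8 N and linear speed of spool below 0.01 m/s); the robot touches nothing.
It fails at once if the scale's pan is struck or pressed with more than 25 N (contact force between pan and anything else above 25 N).
It fails at once if the reel is dropped onto the pan (it comes down on it faster than 0.4 m/s) (horizontal distance between spool_mid and pan_top below 0.05 m and z of spool_mid in the frame of pan_top below 0.03 m and linear speed of spool above 0.4 m/s).
It fails at once if the flux jar, tape roll, side cutters or tweezers are moved more than 30 mm (distance of any of flux_jar, kapton, side_cutters, tweezers from where it was at the start of the episode above 0.03 m).
It also fails if it takes over 72 s, if anything falls off the work surface, if the arm or the gripper's body presses on something with over 40 N, if the wrist force passes 120 N, or if a joint passes its speed limit or range.

## Working session

There is one attempt and no reset: what is moved stays moved. The work goes in short steps, Python scripts to look and compute and a tool call to move; the robot and the scene stay as the last step left them, time stands still between calls to the robot, and variables do not carry over. Pictures are saved under pics/ and viewed, at most 10 in all, crops included, and the job is handed in when it is done.

Besides the shell and the picture viewer there is one more tool, called after "Request:" as name([rows], argument=value, ...), one row to a line, values as JSON. jog_arm: Moves the arm, as the interface text tells. Its arguments: {"type":"object","properties":{"deltas":{"type":"array"},"force":{"type":"number"}},"required":["deltas"]}

```bash
mkdir -p pics
python3 - <<'E'
from plant import r
import cv2,numpy as np
print({k:np.round(v,3) for k,v in r.get_state().items()})
for n in ("side","top"):
    im=r.capture(n); cv2.imwrite(f"pics/{n}0.png",im)
    c=r.camera_info(n); print(n,c)
print(r.camera_info("wrist"))
E
```

```text
{'time_s': np.float64(0.0), 'joints': array([-4.7380e+01,  2.0592e+01,  6.3400e-01, -2.0000e-02, -7.0137e+01,
       -1.6505e+01]), 'qd': array([ 0.047,  0.014, -0.056, -0.023,  0.052,  0.054]), 'joint_torque': array([-0.0000e+00, -5.8273e+01,  2.9306e+01,  6.9970e+00,  7.0000e-03,
       -0.0000e+00]), 'tcp_pos': array([ 0.297, -0.606,  0.245]), 'eef_rot': array([ 1.79904e+02, -8.00000e-03, -1.53891e+02]), 'contact_force': array([-0.27 , -0.434,  0.73 ]), 'moment': array([ 0.012,  0.04 , -0.004]), 'gripper_force': np.float64(0.0), 'gripper_width': np.float64(0.088)}
side {'fx': 621.271507734566, 'fy': 621.271507734566, 'cx': 322.974542137755, 'cy': 235.2920357335744, 'view': array([[ 0.81369366, -0.58098684,  0.01889245, -0.47810379],
       [ 0.22625293,  0.34647872,  0.91036372, -0.17481383],
       [-0.53545518, -0.73648271,  0.41337751, -1.08592144],
       [ 0.        ,  0.        ,  0.        ,  1.        ]])}
top {'fx': 498.7214426343567, 'fy': 498.7214426343567, 'cx': 320.5749711273158, 'cy': 232.4844832086717, 'view': array([[-0.01680118, -0.99982691,  0.0079922 , -0.06235611],
       [ 0.98092141, -0.0149341 ,  0.19383022, -0.54449343],
       [-0.19367731,  0.0110963 ,  0.98100253, -1.15591094],
       [ 0.        ,  0.        ,  0.        ,  1.        ]])}
{'fx': 347.95874422337744, 'fy': 347.95874422337744, 'cx': 320.20540081261055, 'cy': 235.87681743879966, 'view': array([[-0.44026272,  0.89786497,  0.00268884,  0.67419896],
       [-0.86905135, -0.42537769, -0.25259371,  0.03286147],
       [-0.22565127, -0.11354433,  0.9675687 , -0.39011152],
       [ 0.        ,  0.        ,  0.        ,  1.        ]])}
```

View pics/top0.png

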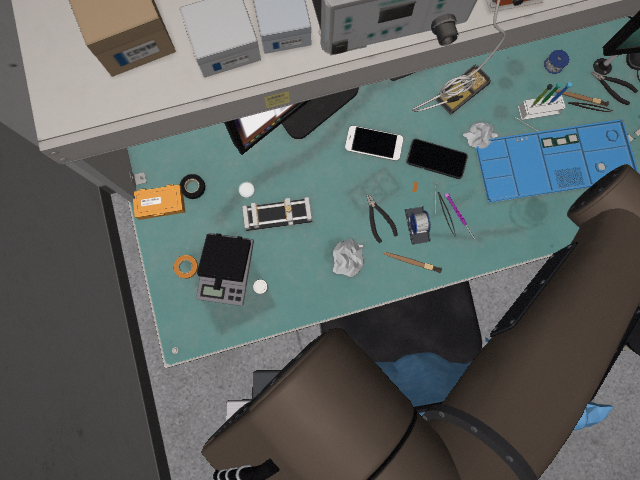

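View pics/side0.png

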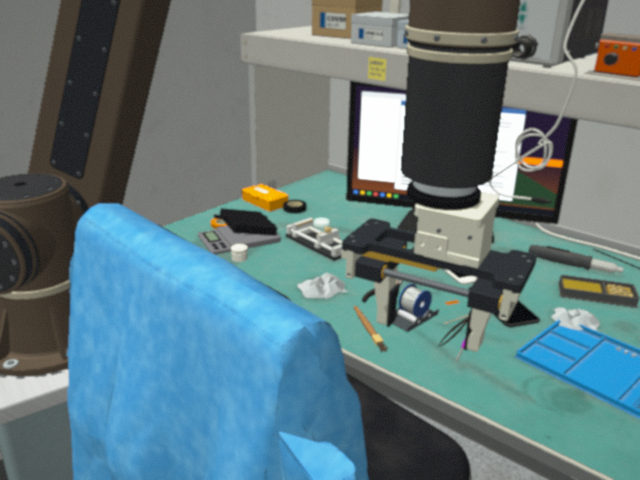

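Top view: scale near (225,268) with its tab at about (218,287). The jar is beside it at (260,287), the tape at (186,266), the reel at (418,222), the cutters at (380,218) and the tweezers near (446,212). In the side view the reel is at (413,300) and the scale at (240,225).

```bash
cat > h.py <<'E'
from plant import r
import cv2,numpy as np
def ray(c,u,v):
    V=c["view"];R=V[:3,:3];o=-R.T@V[:3,3]
    d=R.T@np.array([(u-c["cx"])/c["fx"],-(v-c["cy"])/c["fy"],-1.0]);return o,d/np.linalg.norm(d)
def onz(c,u,v,z):
    o,d=ray(c,u,v);return o+d*(z-o[2])/d[2]
def tri(*obs):
    A=0;b=0
    for c,u,v in obs:
        o,d=ray(c,u,v);P=np.eye(3)-np.outer(d,d);A=A+P;b=b+P@o
    x=np.linalg.solve(A,b);return x,[np.linalg.norm(np.cross(x-ray(*ob)[0],ray(*ob)[1])) for ob in obs]
def proj(c,p):
    q=c["view"][:3,:3]@np.array(p)+c["view"][:3,3];return c["cx"]+c["fx"]*q[0]/-q[2],c["cy"]-c["fy"]*q[1]/-q[2]
E
python3 - <<'E'
from h import *
t=cv2.imread("pics/top0.png");s=cv2.imread("pics/side0.png")
c=r.camera_info("top")
for n,u,v,z in [("spool",418,222,.041),("scale",225,268,.03),("tab",218,287,.036),("jar",260,287,.03),("tape",186,266,.01),("jar2",247,189,.03),("cut",380,218,.01)]: print(n,onz(c,u,v,z).round(3))
f=lambda im,x,y,w,h,k:cv2.resize(im[y:y+h,x:x+w],None,fx=k,fy=k,interpolation=cv2.INTER_CUBIC)
a=f(t,170,225,100,90,4);b=f(t,365,180,100,90,4);d=f(s,185,190,100,75,4);e=f(s,360,265,100,75,4)
a=np.vstack([np.hstack([a,b])[:300],np.hstack([d,e])]);cv2.imwrite("pics/c0.png",a)
E
```

```text
spool [ 0.569 -0.312  0.041]
scale [0.463 0.163 0.03 ]
tab [0.417 0.178 0.036]
jar [0.416 0.077 0.03 ]
tape [0.473 0.263 0.01 ]
jar2 [0.662 0.112 0.03 ]
cut [ 0.587 -0.223  0.01 ]
```

View pics/c0.png

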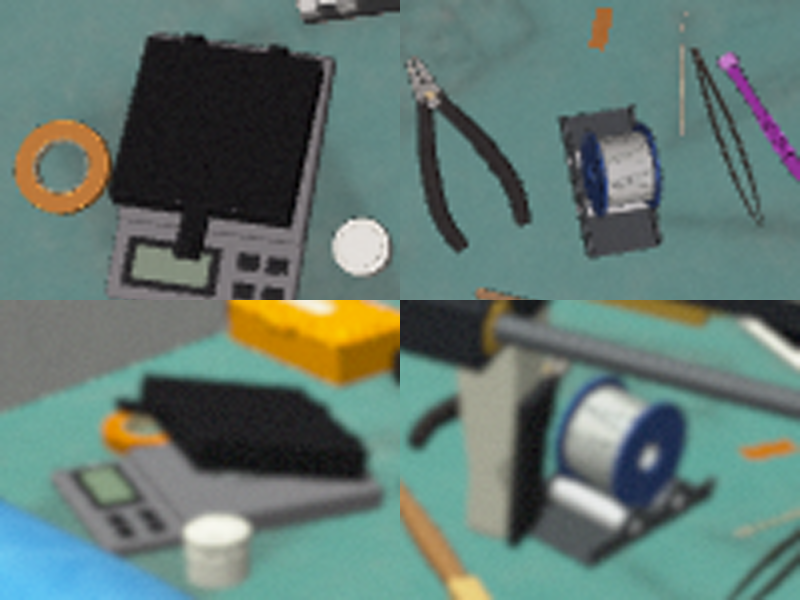

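The scale is yawed by about -11°, the stand is turned slightly, and the cover is ajar. I'll fly over the reel and look with the wrist camera on the way to the scale.

Request:
jog_arm([
  [[1, 3, 4.5, 0, 0.18], [1, 3, 4.5, 0, 0.18], [1, 3, 4.5, 0, 0.18], [1, 3, 4.5, 0, 0.18], [1, 3, 4.5, 0, 0.18], [1, 3, 4.5, 0, 0.18], [1, 0, 0, 0, 0.17], [1, 0, 0, 0, 0]],
])

```text
time_s: 1.1
tcp_pos: [0.4773, -0.3354, 0.2453]
eef_rot: [180.0, 0.0, -82.3]
contact_force: [0.2, -1.1, 0.1]
gripper_width: 0.0877
gripper_force: 0.0
```

Run:
```python
from h import *
s=r.get_state();print(s["tcp_pos"],s["eef_rot"],s["joints"])
c=r.camera_info("wrist");im=r.capture("wrist");cv2.imwrite("pics/w1.png",im);np.save("w1.npy",c)
print(proj(c,[.569,-.312,.041]))
```

```text
[ 0.4772985  -0.33537588  0.24527568] [ 1.79970452e+02  1.80528326e-02 -8.22549801e+01] [-1.59014428e+01  1.20068760e+01 -1.12300814e+01 -5.09794953e-03
 -6.67973506e+01  2.36484774e+01]
(np.float64(228.23339188503434), np.float64(224.8171351743433))
```

Request:
jog_arm([
  [[0.3, 0, 6.0, 0, 0.18], [0.3, 0, 6.0, 0, 0.18], [0.3, 0, 6.0, 0, 0.18], [0.3, -0.5, 6.0, 0, 0.18], [0.3, -1, 6.0, 0, 0.18], [0.3, -1, 6.0, 0, 0.18], [0.3, -1.5, 5.5, 0, 0.16], [0.3, 0, 0, 0, 0]],
])

```text
time_s: 2.15
tcp_pos: [0.4365, 0.0814, 0.2458]
eef_rot: [-180.0, -0.0, -11.1]
contact_force: [0.1, -0.8, 0.4]
gripper_width: 0.0569
gripper_force: 0.0
```

Run:
```python
from h import *
s=r.get_state();print(s["tcp_pos"],s["eef_rot"],s["joints"],s["gripper_width"])
c=r.camera_info("wrist");im=r.capture("wrist");cv2.imwrite("pics/w2.png",im);np.save("w2.npy",c)
a=cv2.imread("pics/w1.png");cv2.imwrite("pics/v1.png",cv2.resize(np.hstack([a,im])[:,:],(800,300),interpolation=cv2.INTER_AREA))
```

```text
[0.43648586 0.08142442 0.24578607] [-1.79955251e+02 -2.26820992e-02 -1.10957817e+01] [ 3.61469460e+01 -1.93333583e+00 -2.68323066e+01 -1.51382847e-02
 -6.50527749e+01  4.27636604e+01] 0.056859673722204844
```

View pics/v1.png

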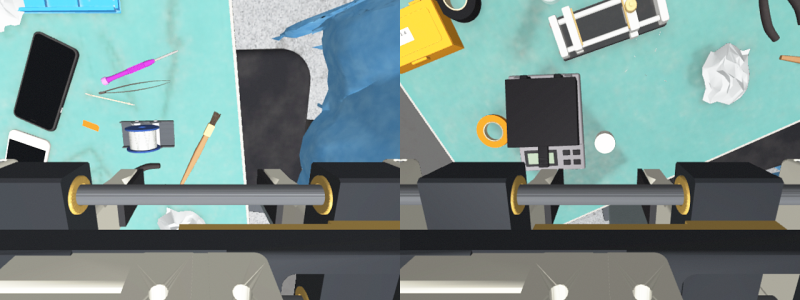

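The left half (w1) shows the reel and stand near (232,220) in full-size pixels. The right half (w2) shows the scale near (232,180) and the tab near (229,248). Next I'll measure them in enlarged crops.

Run:
```python
from h import *
w1=cv2.imread("pics/w1.png");w2=cv2.imread("pics/w2.png")
f=lambda im,x,y,w,h,k:cv2.resize(im[y:y+h,x:x+w],None,fx=k,fy=k,interpolation=cv2.INTER_CUBIC)
cv2.imwrite("pics/v2.png",np.hstack([f(w2,155,110,145,170,3)[:510],f(w1,185,180,100,102,5)[:510,:360]]))
for n,im,y0,y1,x0,x1 in (("w2",w2,110,272,155,300),("top",cv2.imread("pics/top0.png"),225,305,190,260)):
    m=(im.max(2)<55).astype(np.uint8);k=np.zeros_like(m);k[y0:y1,x0:x1]=m[y0:y1,x0:x1]
    nn,l,st,ce=cv2.connectedComponentsWithStats(k);i=1+st[1:,4].argmax();k=(l==i).astype(np.uint8)
    print(n,st[i],ce[i],[(y,np.flatnonzero(k[y]).min(),np.flatnonzero(k[y]).max()) for y in range(st[i][1],st[i][1]+st[i][3]) if y%3==0 or y>st[i][1]+st[i][3]-6])
```

```text
w2 [  168   119   119   148 10315] [220.70780417 172.96975279] [(120, np.int64(246), np.int64(257)), (123, np.int64(192), np.int64(279)), (126, np.int64(192), np.int64(280)), (129, np.int64(168), np.int64(282)), (132, np.int64(169), np.int64(282)), (135, np.int64(169), np.int64(282)), (138, np.int64(169), np.int64(282)), (141, np.int64(169), np.int64(282)), (144, np.int64(169), np.int64(282)), (147, np.int64(169), np.int64(282)), (150, np.int64(169), np.int64(283)), (153, np.int64(169), np.int64(283)), (156, np.int64(170), np.int64(283)), (159, np.int64(170), np.int64(283)), (162, np.int64(170), np.int64(283)), (165, np.int64(170), np.int64(283)), (168, np.int64(170), np.int64(283)), (171, np.int64(170), np.int64(283)), (174, np.int64(170), np.int64(283)), (177, np.int64(170), np.int64(284)), (180, np.int64(170), np.int64(284)), (183, np.int64(171), np.int64(284)), (186, np.int64(171), np.int64(284)), (189, np.int64(171), np.int64(284)), (192, np.int64(171), np.int64(284)), (195, np.int64(171), np.int64(284)), (198, np.int64(171), np.int64(284)), (201, np.int64(171), np.int64(284)), 
[... 1209 characters left out ...]
52, np.int64(203), np.int64(248)), (255, np.int64(202), np.int64(247)), (258, np.int64(201), np.int64(247)), (261, np.int64(200), np.int64(246)), (264, np.int64(199), np.int64(245)), (267, np.int64(198), np.int64(245)), (270, np.int64(198), np.int64(244)), (273, np.int64(197), np.int64(244)), (276, np.int64(201), np.int64(243)), (279, np.int64(216), np.int64(242)), (282, np.int64(215), np.int64(221)), (285, np.int64(203), np.int64(220)), (288, np.int64(202), np.int64(224)), (291, np.int64(201), np.int64(223)), (294, np.int64(201), np.int64(223)), (295, np.int64(201), np.int64(223)), (296, np.int64(206), np.int64(223)), (297, np.int64(213), np.int64(222)), (298, np.int64(220), np.int64(223))]
```

View pics/v2.png

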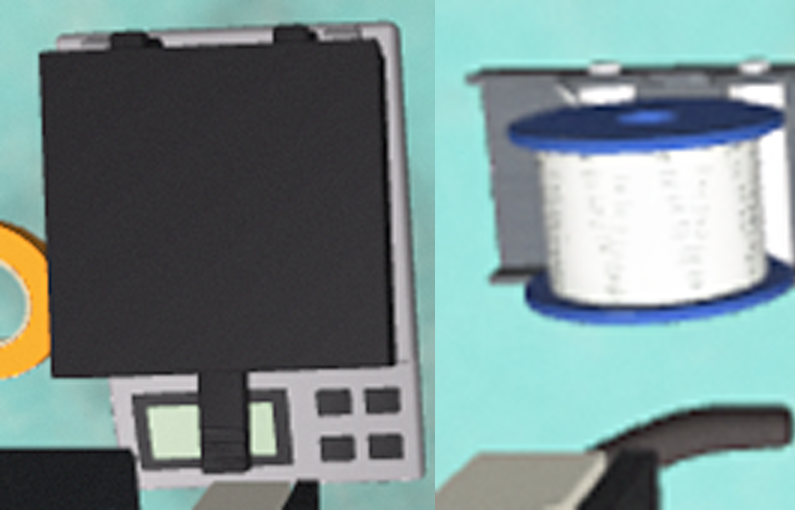

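Run:
```python
from h import *
w=np.load("w2.npy",allow_pickle=True).item();t=r.camera_info("top");s=r.camera_info("side");w1=np.load("w1.npy",allow_pickle=True).item()
P=lambda n,*o:print(n,*[np.round(x,4) for x in tri(*o)])
P("tip",(w,230,266.5),(t,216.6,289.4));P("tip3",(w,230,266.5),(t,216.6,289.4),(s,214.5,216))
P("FL",(w,172.3,235),(t,198,275.7));P("FR",(w,286,231.7),(t,243,281.7))
for n,u,v,z in (("backL",173,121.7,.018),("backR",288,118,.018),("frontR",296.7,270.7,.012),("hingeL",200,123.5,.022),("hingeR",253,121,.022)):print(n,onz(w,u,v,z).round(4))
# reel: w1 crop offset (185,180)/5 ; top crop offset (365,180)/4
# face ellipse near(top in w1) centre (646-435,122), flange other bottom
q=lambda x,y:(185+(x-435)/5,180+y/5)
for n,a,z in (("topflange L",(508,128),.041),("topflange R",(783,118),.041),("botflange L",(525,292),.041),("botflange R",(805,272),.041),("standBL",(470,78),.022),("hub",(648,117),.041)):print(n,q(*a),onz(w1,*q(*a),z).round(4))
```

```text
tip [0.409  0.1756 0.0669] [0.0009 0.0009]
tip3 [0.4094 0.1746 0.0713] [0.0012 0.0013 0.0004]
FL [0.4456 0.2254 0.0531] [0.0038 0.0038]
FR [0.4279 0.1177 0.0453] [0.0013 0.0013]
backL [0.5548 0.2098 0.018 ]
backR [0.536  0.0956 0.018 ]
frontR [0.3735 0.1219 0.012 ]
hingeL [0.5474 0.1824 0.022 ]
hingeR [0.5396 0.1301 0.022 ]
topflange L (199.6, 205.6) [ 0.5986 -0.3278  0.041 ]
topflange R (254.6, 203.6) [ 0.5445 -0.3372  0.041 ]
botflange L (203.0, 238.4) [ 0.5936 -0.2943  0.041 ]
botflange R (259.0, 234.4) [ 0.5372 -0.3062  0.041 ]
standBL (192.0, 195.6) [ 0.6132 -0.3332  0.022 ]
hub (227.6, 203.4) [ 0.5711 -0.3338  0.041 ]
```

Scale yaw comes out at -9.3°, with the hinge at (0.5405, 0.1535), the pan at (0.485, 0.1625) and the cover about 0.24 rad open. The grip point is near (0.419, 0.173, 0.066).

Request:
jog_arm([
  [[0.1, -0.9, 4.6, 0, 0.03], [0.1, -0.9, 4.6, 0, 0], [0.1, 0, 0, -5, 0], [0.1, 0, 0, -5, 0], [0.1, 0, 0, -5, 0], [0.1, 0, 0, -2.8, 0], [0.1, 0, 0, 0, 0], [-0.7, 0, 0, 0, 0]],
], force=8)

```text
time_s: 3.2
tcp_pos: [0.4201, 0.1705, 0.0685]
eef_rot: [-180.0, -0.0, -9.7]
contact_force: [0.1, -0.4, 0.6]
gripper_width: 0.043
gripper_force: 0.0
```

Request:
jog_arm([
  [[-1, 0, 0, 0, 0], [-1, 0, 0, 0, 0], [-1, 0, 0, 0, 0], [-1, 0, 0, 0, 0]],
], force=8)

```text
time_s: 3.7
tcp_pos: [0.42, 0.173, 0.0685]
eef_rot: [-179.8, -0.1, -9.5]
contact_force: [-3.1, 8.1, 1.6]
gripper_width: 0.0159
gripper_force: 8.0
```

Request:
jog_arm([
  [[-1, 0.33, 0.15, 0.75, 0], [-1, 0.33, 0, 0.75, 0], [-1, 0.48, -0.08, 0.77, 0], [-1, 0.48, -0.08, 0.77, 0], [-1, 0.58, -0.1, 0.7, 0], [-1, 0.58, -0.1, 0.7, 0], [-1, 0.66, -0.11, 0.61, 0], [-1, 0.66, -0.11, 0.61, 0]],
], force=8)

```text
time_s: 4.7
tcp_pos: [0.4609, 0.1667, 0.1246]
eef_rot: [-180.0, -0.0, -9.5]
contact_force: [0.7, 2.4, -3.7]
gripper_width: 0.0158
gripper_force: 8.0
```

Request:
jog_arm([
  [[-1, 0.75, -0.12, 0.51, 0], [-1, 0.74, -0.12, 0.51, 0], [-1, 0.81, -0.13, 0.4, 0], [-1, 0.81, -0.13, 0.4, 0], [-1, 0.86, -0.14, 0.28, 0], [-1, 0.86, -0.14, 0.28, 0], [-1, 0.88, -0.14, 0.16, 0], [-1, 0.88, -0.14, 0.16, 0]],
], force=8)

```text
time_s: 5.7
tcp_pos: [0.5267, 0.1562, 0.1511]
eef_rot: [-180.0, -0.0, -9.5]
contact_force: [0.0, 6.8, -3.2]
gripper_width: 0.016
gripper_force: 8.0
```

Request:
jog_arm([
  [[-1, 0.9, -0.15, 0.03, 0], [-1, 0.9, -0.15, 0.03, 0], [-1, 0.9, -0.15, -0.1, 0], [-1, 0.9, -0.15, -0.1, 0], [-1, 0.5, -0.08, -0.1, 0], [-1, 0, 0, 0, 0], [-0.2, 0, 0, 0, 0], [-0.2, 0, 0, 0, 0]],
], force=8)

```text
time_s: 6.7
tcp_pos: [0.5668, 0.1483, 0.1484]
eef_rot: [179.9, 0.1, -9.5]
contact_force: [0.4, 0.3, 0.2]
gripper_width: 0.0305
gripper_force: 0.0
```

Request:
jog_arm([
  [[0, 0, 0, 4, 0], [0, 0, 0, 5, 0], [0.5, -5, 0, 4, 0], [1, -5, -2, 2, 0], [1, -2, -4, 0, 0], [1, 0, -2, 0, 0], [1, 0, 0, 0, 0]],
])

```text
time_s: 7.58
tcp_pos: [0.4477, 0.0678, 0.2983]
eef_rot: [-180.0, -0.0, -9.6]
contact_force: [-0.9, -0.2, 0.4]
gripper_width: 0.0854
gripper_force: 0.0
```

Run:
```python
from h import *
s=r.get_state();print(s["tcp_pos"],s["eef_rot"],s["joints"])
c=r.camera_info("wrist");im=r.capture("wrist");cv2.imwrite("pics/w3.png",im);np.save("w3.npy",c)
t=r.capture("top");cv2.imwrite("pics/top3.png",t)
for n,cc in (("w",c),("t",r.camera_info("top"))):print(n,proj(cc,[.485,.1625,.028]))
f=lambda im,x,y,w,h,k:cv2.resize(im[y:y+h,x:x+w],None,fx=k,fy=k,interpolation=cv2.INTER_CUBIC)
u,v=map(int,proj(c,[.485,.1625,.028]));u0=max(u-100,0);v0=max(v-100,0);print(u0,v0)
cv2.imwrite("pics/v3.png",np.hstack([f(im,u0,v0,200,200,2),f(t,170,225,100,100,4)]))
```

```text
[0.44774433 0.06779455 0.29828116] [-1.79993684e+02 -4.11475741e-02 -9.59480861e+00] [ 3.36890292e+01 -2.98159551e+00 -2.08623858e+01  2.48168315e-02
 -7.20849270e+01  4.67085377e+01]
w (np.float64(235.94970309691814), np.float64(187.13295259379456))
t (np.float64(225.47309581513764), np.float64(259.3480778469574))
135 87
```

View pics/v3.png

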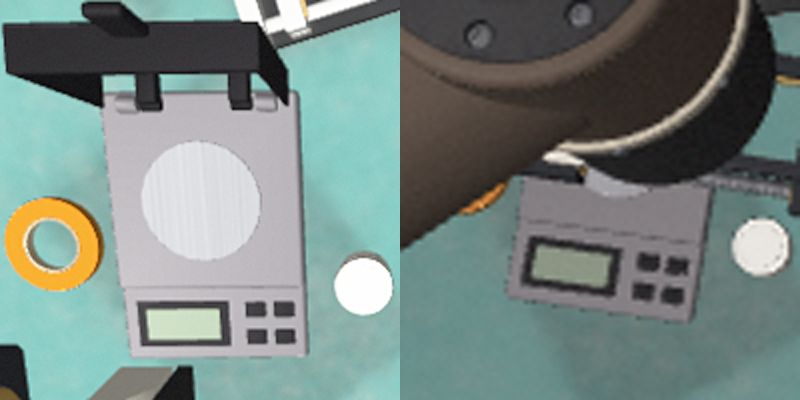

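Cover stands open past upright. In the wrist view the pan's centre is at about (235.5,187.3), as predicted. Now to the reel, with two wrist views.

Request:
jog_arm([
  [[1, 1.5, -4.4, -0.6, -0.16], [1, 1.5, -4.4, -0.6, -0.16], [1, 1.5, -4.4, -0.6, -0.16], [1, 1.5, -4.4, -0.6, -0.16], [1, 1.5, -4.4, -0.6, -0.16], [1, 1.5, -4.4, -0.6, -0.16], [1, 1.5, -4.4, -0.6, -0.16], [1, 1.5, -3, -0.6, -0.09]],
])

```text
time_s: 8.68
tcp_pos: [0.5689, -0.2703, 0.2484]
eef_rot: [179.9, 0.0, -79.1]
contact_force: [1.0, 0.1, 0.7]
gripper_width: 0.0875
gripper_force: 0.0
```

Request:
jog_arm([
  [[1, 0, 0, 0, 0]],
])

```text
time_s: 8.8
tcp_pos: [0.5687, -0.2703, 0.2473]
eef_rot: [179.8, 0.1, -79.0]
contact_force: [-0.5, -0.4, 0.1]
gripper_width: 0.0872
gripper_force: 0.0
```

```bash
cat > a.py <<'E'
import sys
from h import *
n=sys.argv[1]
s=r.get_state();print(s["tcp_pos"].round(4),s["eef_rot"].round(2),s["joints"].round(1))
c=r.camera_info("wrist");im=r.capture("wrist");cv2.imwrite(f"pics/{n}.png",im);np.save(n+".npy",c)
h=cv2.cvtColor(im,cv2.COLOR_BGR2HSV);m=cv2.inRange(h,(105,120,40),(125,255,255))
u,v=map(int,proj(c,[.5685,-.316,.041]));k=np.zeros_like(m);k[max(0,v-70):v+70,u-70:u+70]=255
k&=m;print(u,v,cv2.boundingRect(k))
nn,l,st,ce=cv2.connectedComponentsWithStats(k)
for i in range(1,nn):
    if st[i,4]>80: print(st[i],ce[i].round(1),[x.round(4) for x in [onz(c,st[i,0],ce[i,1],.041),onz(c,st[i,0]+st[i,2],ce[i,1],.041)]])
cv2.imwrite(f"pics/{n}c.png",cv2.resize(im[max(0,v-75):v+75,u-100:u+100],None,fx=4,fy=4,interpolation=cv2.INTER_CUBIC));print("crop",u-100,max(0,v-75))
E
python3 a.py w4
```

```text
[ 0.5687 -0.2703  0.2473] [ 1.7979e+02  6.0000e-02 -7.9000e+01] [ -7.7  16.4  -5.1   0.  -68.7  18.7]
329 168 (302, 149, 56, 41)
[303 149  55   5 148] [331.2 151.2] [array([ 0.5971, -0.3274,  0.041 ]), array([ 0.545 , -0.3375,  0.041 ])]
[302 183  53   7 158] [328.  187.2] [array([ 0.5919, -0.2931,  0.041 ]), array([ 0.5403, -0.3031,  0.041 ])]
crop 229 93
```

View pics/w4c.png

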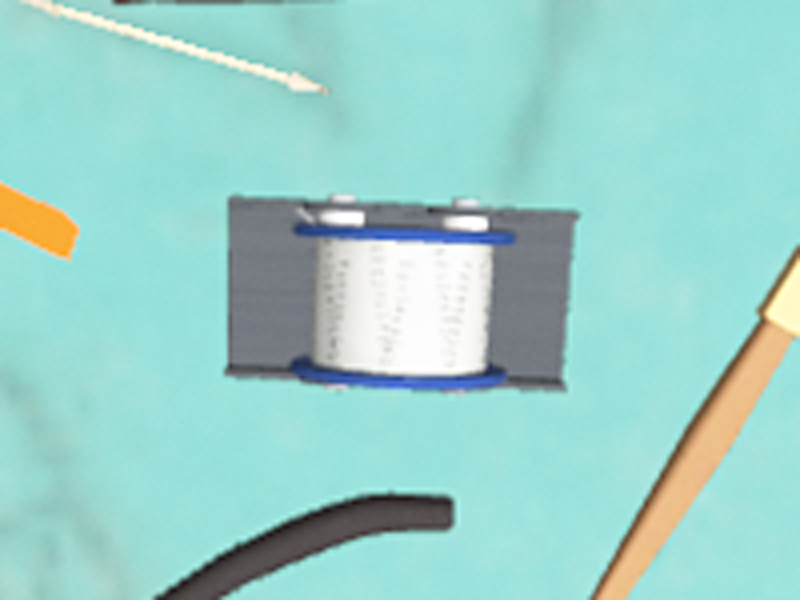

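The crop shows the reel level on the stand: upper flange from (302,150) to (358,152), lower one from (302,186) to (355,187). The axis is about 8.6° off world y. I'll check its height across two views.

Run:
```python
from h import *
L=lambda n:np.load(n+".npy",allow_pickle=True).item()
a,b,t,s=L("w1"),L("w4"),r.camera_info("top"),r.camera_info("side")
# silhouette ends of upper(-y) flange and solder corners in both
for n,o in (("fl L",((a,199.8,206),(b,302.5,150.5))),("fl R",((a,254.6,203.8),(b,358,152.3)))):
    x,e=tri(*o);print(n,x.round(4),np.round(e,4))
w2,w3=L("w2"),L("w3")
im=cv2.imread("pics/w3.png");g=im.min(2);m=(g>175).astype(np.uint8)
k=np.zeros_like(m);k[150:225,195:280]=m[150:225,195:280]
cs,_=cv2.findContours(k,0,1);c=max(cs,key=cv2.contourArea);e=cv2.fitEllipse(c);print(e,[onz(w3,*e[0],z).round(4) for z in (.028,)])
```

```text
fl L [ 0.5976 -0.328   0.0437] [0. 0.]
fl R [ 0.5446 -0.3366  0.0394] [0.0001 0.0001]
((237.0, 187.0), (86.89616394042969, 100.21784973144531), 90.0) [array([0.4849, 0.1612, 0.028 ])]
```

Request:
jog_arm([
  [[1, 0.1, -3.3, -3, -0.04], [1, 0.1, -3.2, -3, 0], [1, 0, 0, -5, 0], [1, 0, 0, -5, 0], [1, 0, 0, -3, 0], [1, 0, 0, -0.9, 0], [0.6, 0, 0, 0, 0], [0.45, 0, 0, 0, 0]],
], force=5)

```text
time_s: 9.85
tcp_pos: [0.5714, -0.3338, 0.0526]
eef_rot: [-179.9, -0.1, -81.1]
contact_force: [-0.5, 0.3, 0.1]
gripper_width: 0.0728
gripper_force: 0.0
```

Height from two views is about 0.0416, which agrees with the text. Closing on the -y flange's rim.

Request:
jog_arm([
  [[0, 0, -0.1, -0.2, 0], [-0.2, 0, 0, 0, 0], [-0.2, 0, 0, 0, 0], [-0.2, 0, 0, 0, 0], [-0.2, 0, 0, 0, 0]],
], force=6)

```text
time_s: 10.48
tcp_pos: [0.5707, -0.3351, 0.0493]
eef_rot: [-179.9, -0.0, -81.1]
contact_force: [-0.2, -1.1, 4.4]
gripper_width: 0.052
gripper_force: 6.0
```

Request:
jog_arm([
  [[-0.2, 0, 0, 1, 0], [-0.2, 0, 0, 1, 0], [-0.2, 0, 0, 2, 0], [-0.2, 0, 0, 2, 0], [-0.2, 0, 0, 2, 0], [-0.2, 0, 0, 0, 0]],
], force=6)

```text
time_s: 11.22
tcp_pos: [0.5709, -0.335, 0.1307]
eef_rot: [-179.8, -0.1, -81.1]
contact_force: [-0.4, 0.3, -3.9]
gripper_width: 0.052
gripper_force: 6.0
```

Run:
```python
from h import *
s=r.get_state();print(s["tcp_pos"],s["gripper_width"],s["contact_force"])
im=r.capture("side");cv2.imwrite("pics/side5.png",im)
u,v=map(int,proj(r.camera_info("side"),s["tcp_pos"]));print(u,v)
w=r.capture("wrist")
f=lambda im,x,y,w,h,k:cv2.resize(im[y:y+h,x:x+w],None,fx=k,fy=k,interpolation=cv2.INTER_CUBIC)
cv2.imwrite("pics/v5.png",np.hstack([f(im,u-65,v-50,130,130,3),cv2.resize(w[90:480],(406,390))]))
```

```text
[ 0.5708951  -0.33502963  0.13065844] 0.05203359950735952 [-0.37664205  0.29119231 -3.901692  ]
427 259
```

View pics/v5.png

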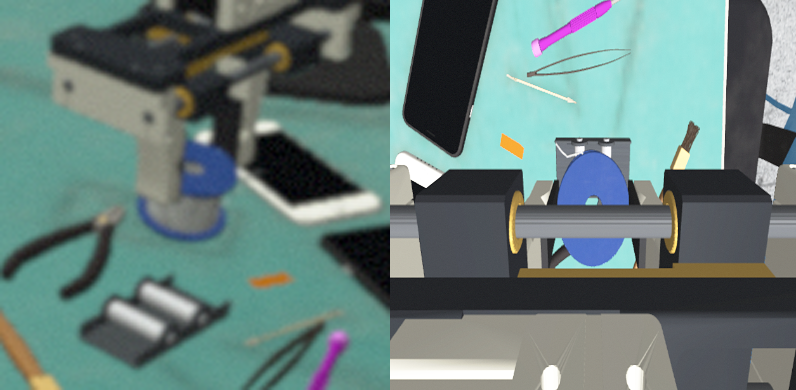

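The reel now hangs from its upper flange with its axis nearly vertical. The side crop shows the flange at about (205,170) between the fingers. The grip may be off-centre, so I'll stand it on the free bench patch and re-take it centred.

Request:
jog_arm([
  [[-0.2, -1, 2.5, 1.5, 0.13], [-0.2, -1.3, 4, 0, 0.16], [-0.2, -1.3, 4.5, 0, 0.16], [-0.2, -1.3, 4.5, 0, 0.16], [-0.2, -1.3, 4.5, 0, 0.16], [-0.2, -1.3, 4.5, 0, 0.16], [-0.2, -1.3, 4, 0, 0.16], [-0.2, -0.3, 1.5, 0, 0.16]],
])

```text
time_s: 12.32
tcp_pos: [0.4776, -0.0332, 0.143]
eef_rot: [180.0, 0.1, -9.1]
contact_force: [-0.1, -0.1, -2.0]
gripper_width: 0.052
gripper_force: 6.0
```

Request:
jog_arm([
  [[-0.2, 0, 0, -4, 0], [-0.2, 0, 0, -3, 0], [-0.2, 0, 0, -1.5, 0], [-0.2, 0, 0, 0, 0]],
])

```text
time_s: 12.82
tcp_pos: [0.4776, -0.0352, 0.0571]
eef_rot: [179.9, 0.2, -9.5]
contact_force: [0.4, -0.6, -2.0]
gripper_width: 0.0521
gripper_force: 6.0
```

Run:
```python
from h import *
s=r.get_state();print(s["tcp_pos"],s["eef_rot"],s["contact_force"])
im=r.capture("side");w=r.capture("wrist");cv2.imwrite("pics/w6.png",w)
u,v=map(int,proj(r.camera_info("side"),s["tcp_pos"]));print(u,v)
f=lambda im,x,y,w,h,k:cv2.resize(im[y:y+h,x:x+w],None,fx=k,fy=k,interpolation=cv2.INTER_CUBIC)
cv2.imwrite("pics/v6.png",np.hstack([f(im,u-50,v-30,100,100,4),cv2.resize(w[200:400,220:420],(400,400))]))
```

```text
[ 0.47759242 -0.0352318   0.05707931] [179.88852216   0.22664393  -9.51160456] [ 0.40627166 -0.59732304 -2.03381673]
290 248
```

View pics/v6.png

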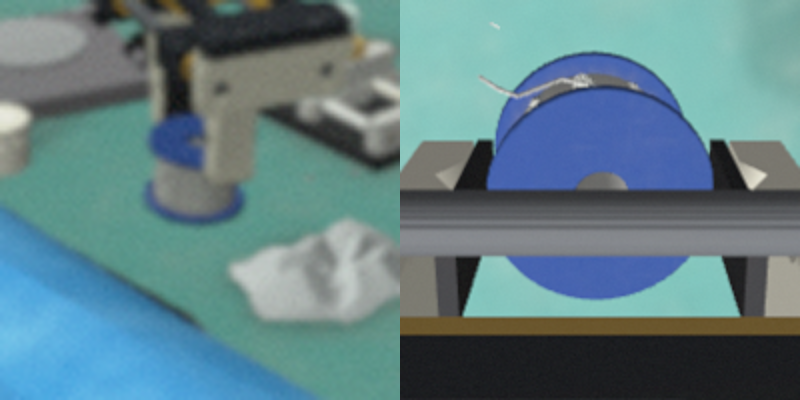

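The reel hangs roughly upright but somewhat tilted, its lower flange pushed forward. Lowering until it touches the bench.

Request:
jog_arm([
  [[-0.2, 0, 0, -0.5, 0], [-0.2, 0, 0, -0.3, 0], [-0.2, 0, 0, 0, 0]],
])

```text
time_s: 13.3
tcp_pos: [0.4791, -0.0348, 0.0508]
eef_rot: [180.0, 0.0, -9.5]
contact_force: [-0.3, 0.7, -2.4]
gripper_width: 0.0519
gripper_force: 6.0
```

Request:
jog_arm([
  [[-0.2, 0, 0, -0.4, 0], [-0.2, 0, 0, -0.3, 0], [-0.2, 0, 0, 0, 0]],
])

```text
time_s: 13.68
tcp_pos: [0.4806, -0.0342, 0.0443]
eef_rot: [-179.9, -0.1, -9.5]
contact_force: [1.4, 2.9, 2.5]
gripper_width: 0.0521
gripper_force: 6.0
```

Request:
jog_arm([
  [[0, 0, 0, 0, 0], [0.4, 0, 0, 0, 0], [0.8, 0, 0, 0, 0], [1, 0, 0, 0, 0], [1, 0, 0, 4, 0], [1, 0, 0, 6, 0], [1, -4, 0, 4, 0], [1, 0, 0, 0, 0]],
])

```text
time_s: 14.68
tcp_pos: [0.4387, -0.0347, 0.1869]
eef_rot: [-179.8, -0.3, -9.5]
contact_force: [0.1, -0.6, -0.2]
gripper_width: 0.0871
gripper_force: 0.0
```

```bash
cat > b.py <<'E'
import sys
from h import *
n=sys.argv[1]
s=r.get_state();print(s["tcp_pos"].round(4),s["eef_rot"].round(2))
c=r.camera_info("wrist");im=r.capture("wrist");cv2.imwrite(f"pics/{n}.png",im);np.save(n+".npy",c)
h=cv2.cvtColor(im,cv2.COLOR_BGR2HSV);m=cv2.inRange(h,(105,120,40),(125,255,255))
cs,_=cv2.findContours(m,0,1)
for q in cs:
    if cv2.contourArea(q)>800: print(cv2.boundingRect(q),cv2.contourArea(q))
u,v=map(int,proj(c,[.478,-.035,.036]));print(u,v)
E
python3 b.py w7; python3 -c "
import cv2;im=cv2.imread('pics/w7.png');cv2.imwrite('pics/w7v.png',im[:300])"
```

```text
[ 0.4387 -0.0347  0.1869] [-179.82   -0.3    -9.48]
(281, 149, 64, 65) 3168.5
313 183
```

View pics/w7v.png

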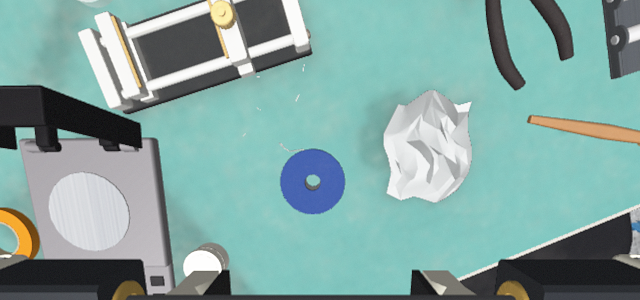

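The reel stands upright on the bench, its upper flange centred at about (313,181). The pan is visible at about (89,211). Computing both.

```bash
cat > p.py <<'E'
from h import *
L=lambda n:np.load(n+".npy",allow_pickle=True).item()
def pan(n,u,v,R):
    g=cv2.GaussianBlur(cv2.imread(f"pics/{n}.png"),(3,3),0).min(2)
    y,x=np.mgrid[:480,:640];roi=(x-u)**2+(y-v)**2<(R*1.3)**2
    th,_=cv2.threshold(g[roi].reshape(-1,1),0,255,cv2.THRESH_OTSU)
    m=((g>th)&roi).astype(np.uint8);m=cv2.morphologyEx(m,cv2.MORPH_OPEN,np.ones((5,5)))
    cs,_=cv2.findContours(m,0,1);c=cv2.convexHull(max(cs,key=cv2.contourArea));e=cv2.fitEllipse(c)
    print(n,th,np.round(e[0],1),np.round(e[1],1));return e[0]
E
python3 - <<'E'
from p import *
a=pan("w7",89,211,40);b=pan("w3",235.5,187.3,30)
A,B=L("w7"),L("w3");x,e=tri((A,*a),(B,*b));print("tri",x.round(4),np.round(e,4));print(onz(A,*a,.028),onz(B,*b,.028))
im=cv2.imread("pics/w7.png");m=cv2.inRange(cv2.cvtColor(im,cv2.COLOR_BGR2HSV),(105,120,40),(125,255,255))
cs,_=cv2.findContours(m,0,1);q=max(cs,key=cv2.contourArea);e=cv2.fitEllipse(q);print(e,onz(A,*e[0],.036),onz(A,*e[0],.0345))
# hole
E
```

```text
w7 193.0 [ 87.9 211.5] [71.7 85.4]
w3 204.0 [234.5 187.3] [57.  60.7]
tri [0.4852 0.1643 0.0275] [0.0001 0.0001]
[0.48538888 0.16395421 0.028     ] [0.48513397 0.16417431 0.028     ]
((312.1481018066406, 181.18545532226562), (63.16952133178711, 63.89012908935547), 173.1538543701172) [ 0.47982958 -0.03381633  0.036     ] [ 0.47969652 -0.03375258  0.0345    ]
```

Request:
jog_arm([
  [[1, 4.1, 0.1, 0, 0], [1, 0, 0, -5, 0], [1, 0, 0, -5, 0], [1, 0, 0, -3.5, 0], [1, 0, 0, -1.6, 0], [1, 0, 0, 0, 0]],
], force=10)

```text
time_s: 15.48
tcp_pos: [0.4786, -0.0345, 0.0302]
eef_rot: [179.8, 0.3, -9.5]
contact_force: [-0.3, -1.4, -0.2]
gripper_width: 0.0878
gripper_force: 0.0
```

Request:
jog_arm([
  [[0.3, 0, 0, 0, 0], [0, 0, 0, 0, 0], [-0.2, 0, 0, 0, 0], [-0.2, 0, 0, 0, 0], [-0.2, 0, 0, 0, 0]],
], force=10)

```text
time_s: 16.1
tcp_pos: [0.4804, -0.0338, 0.0333]
eef_rot: [-180.0, -0.0, -9.5]
contact_force: [-0.8, -0.5, 4.5]
gripper_width: 0.0518
gripper_force: 10.0
```

Request:
jog_arm([
  [[-0.2, 0, 0, 2, 0], [-0.2, 0, 0, 4, 0], [-0.2, 0, 2.5, 4, 0], [-0.2, 0, 4.5, 0, 0], [-0.2, 0.3, 5, 0, 0], [-0.2, 0.2, 5, 0, 0], [-0.2, 0, 2.8, 0, 0], [-0.2, 0, 0, 0, 0]],
])

```text
time_s: 17.1
tcp_pos: [0.4849, 0.1659, 0.1324]
eef_rot: [180.0, 0.0, -9.4]
contact_force: [-0.8, -0.2, -2.2]
gripper_width: 0.0522
gripper_force: 10.0
```

Request:
jog_arm([
  [[-0.2, 0, 0, -2, 0], [-0.2, 0, 0, -2, 0], [-0.2, 0, 0, -1, 0], [-0.2, 0, 0, 0, 0], [-0.2, 0, 0, 0, 0]],
])

```text
time_s: 17.73
tcp_pos: [0.4856, 0.1643, 0.0834]
eef_rot: [-180.0, -0.0, -9.5]
contact_force: [-0.4, 0.5, -1.6]
gripper_width: 0.0521
gripper_force: 10.0
```

Run:
```python
from h import *
s=r.get_state();print(s["tcp_pos"].round(4),s["eef_rot"].round(2),s["contact_force"].round(1),s["gripper_width"])
c=r.camera_info("wrist");im=r.capture("wrist");cv2.imwrite("pics/w8.png",im);np.save("w8.npy",c)
m=cv2.inRange(cv2.cvtColor(im,cv2.COLOR_BGR2HSV),(105,120,40),(125,255,255))
u,v=proj(c,s["tcp_pos"]);print(u,v)
for q in cv2.findContours(m,0,1)[0]:
    if cv2.contourArea(q)>150: print(cv2.boundingRect(q),cv2.contourArea(q),cv2.minAreaRect(q)[2])
# expected image of a level flange at the TCP: row extents
for dz in (.003,0,-.033):
    print(dz,[np.round(proj(c,np.array(s["tcp_pos"])+[.027*np.cos(a),.027*np.sin(a),dz]),1).tolist() for a in np.radians([-9.5,80.5,170.5,260.5])])
```

```text
[0.4856 0.1643 0.0834] [-1.7997e+02 -4.0000e-02 -9.5100e+00] [-0.4  0.5 -1.6] 0.05213648879176678
320.9590254171048 307.40864261070516
(263, 328, 116, 30) 2810.5 90.0
(261, 234, 120, 61) 4530.5 90.0
0.003 [[321.0, 250.3], [258.0, 310.5], [320.9, 365.6], [384.0, 310.6]]
0 [[321.0, 248.2], [259.2, 307.4], [320.9, 361.6], [382.8, 307.5]]
-0.033 [[321.0, 229.6], [269.9, 279.2], [320.9, 325.4], [372.0, 279.3]]
```

The reel is level, centred and 22 mm above the pan. Lowering gently.

Request:
jog_arm([
  [[-0.2, 0, 0, -0.5, 0], [-0.2, 0, 0, -0.5, 0], [-0.2, 0, 0, -0.5, 0], [-0.2, 0, 0, -0.3, 0], [-0.2, 0, 0, -0.1, 0], [-0.2, 0, 0, 0, 0], [-0.2, 0, 0, 0, 0]],
])

```text
time_s: 18.65
tcp_pos: [0.4853, 0.1643, 0.064]
eef_rot: [-180.0, -0.0, -9.5]
contact_force: [-0.0, -0.6, -1.5]
gripper_width: 0.0517
gripper_force: 10.0
```

Request:
jog_arm([
  [[-0.2, 0, 0, -0.1, 0], [-0.2, 0, 0, -0.1, 0], [-0.2, 0, 0, 0, 0]],
])

```text
time_s: 19.02
tcp_pos: [0.4851, 0.1642, 0.0617]
eef_rot: [180.0, 0.0, -9.5]
contact_force: [0.0, 0.3, -2.7]
gripper_width: 0.052
gripper_force: 10.0
```

Request:
jog_arm([
  [[-0.2, 0, 0, -0.1, 0], [-0.2, 0, 0, -0.1, 0], [-0.2, 0, 0, 0, 0], [-0.2, 0, 0, 0, 0]],
])

```text
time_s: 19.52
tcp_pos: [0.4853, 0.1642, 0.06]
eef_rot: [-180.0, -0.0, -9.5]
contact_force: [-2.2, -0.4, 0.8]
gripper_width: 0.0523
gripper_force: 10.0
```

Contact is made: the force went from about -2 to +0.8 N. Releasing.

Request:
jog_arm([
  [[-0.2, 0, 0, 0.05, 0], [0.25, 0, 0, 0, 0], [0.4, 0, 0, 0, 0], [0.6, 0, 0, 0, 0], [0.8, 0, 0, 0, 0], [0.8, 0, 0, 0, 0], [0.8, 0, 0, 2, 0], [0.8, 0, 0, 3, 0]],
])

```text
time_s: 20.52
tcp_pos: [0.4846, 0.1638, 0.1101]
eef_rot: [179.9, 0.1, -9.5]
contact_force: [0.2, 0.1, -0.7]
gripper_width: 0.0791
gripper_force: 0.0
```

Request:
jog_arm([
  [[0.8, 0, 0, 5, 0], [0.8, -2, -1, 4, 0], [0.8, -3, -4, 4, 0], [0.8, 0, -4, 0, 0], [0.8, 0, 0, 0, 0], [0.8, 0, 0, 0, 0]],
])

```text
time_s: 21.28
tcp_pos: [0.436, 0.0752, 0.2394]
eef_rot: [-180.0, -0.0, -9.5]
contact_force: [1.0, -0.9, -1.3]
gripper_width: 0.0785
gripper_force: 0.0
```

```bash
python3 b.py w9
python3 - <<'E'
from p import *
A=L("w9");im=cv2.imread("pics/w9.png");m=cv2.inRange(cv2.cvtColor(im,cv2.COLOR_BGR2HSV),(105,120,40),(125,255,255))
q=max(cv2.findContours(m,0,1)[0],key=cv2.contourArea);e=cv2.fitEllipse(q);print(e)
print(onz(A,*e[0],.063)-[.4853,.164,0], proj(A,[.4853,.164,.063]))
# ring of visible pan around reel + cover
print("pan edge px",[np.round(proj(A,[.4853+.035*np.cos(a),.164+.035*np.sin(a),.0275])).tolist() for a in np.arange(0,6.28,1.57)])
print("cover edge px", proj(A,[.55,.152,.126]))
g=im.min(2);u,v=map(int,e[0]);print(g[v,u-75:u+76:3],g[v-70:v+71:3,u])
d=(im.max(2)<60).astype(np.uint8);d[300:]=0
for q in cv2.findContours(d,0,1)[0]:
    if cv2.contourArea(q)>800: print("dark",cv2.boundingRect(q))
E
```

```text
[0.436  0.0752 0.2394] [-1.7998e+02 -1.0000e-02 -9.5400e+00]
(185, 156, 66, 60) 2985.0
426 154
((217.54869079589844, 184.43951416015625), (58.548641204833984, 65.07083129882812), 83.80938720703125)
[-9.52916758e-05 -2.44604853e-03  6.30000000e-02] (np.float64(214.8871401003995), np.float64(184.78511563955487))
pan edge px [[217.0, 145.0], [191.0, 187.0], [233.0, 215.0], [260.0, 175.0]]
cover edge px (np.float64(181.8836601097209), np.float64(97.82743069161245))
[ 48  52  47  34  14 130 149 140 138 135 133 189 194 190 180  77  73  74
  77  76  78  75 102 115 111  95 233  75  81  76  75  77  74  72  71  91
  66 221 220 222 186 185 184 185 182 184 181 150 103 136 133] [132 117 182 182 185 183 184 183 183 183 186 221 225 225  84  74  75  77
  78  79  76  75 105  93 103 108 105  74  77  76  74  78  75  76 176 192
 194 194 195 171 193 196  83  69 202 199 200]
dark (0, 204, 640, 96)
dark (97, 48, 180, 80)
dark (57, 0, 67, 28)
```

```bash
python3 -c "
from plant import r
print(r.close_job())"
```

```text
the job is handed in; nothing more can be done
None
```

The job is handed in at about 21 s: the reel stands on its flange, released, about 2.4 mm from the pan's centre by the last picture, and the cover is open to about 1.66 rad (from the arm's position on release); no verdict was returned.

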